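Set the labelling guide's stop and slide the food box up to it

ROBOT

A 6-joint arm with a two-finger parallel gripper is mounted at the origin on the work surface. World frame = base frame: x ahead of the robot, y to its left, z up, the work surface at z = 0. Lengths are in m, angles in rad, forces in N, time in s.
With the tool pointing down it reaches from about 0.35 to 0.775 m from the base axis. Payload 7.3 kg.
Tool frame: the origin (TCP) lies midway between the tips of the shut fingers; the grasp point (between the pads) lies 19 mm behind it; z points along the fingers, y is the line along which they close (so a half turn about z gives the same grasp; the last joint's range is limited). The gripper opens to 92 mm and grips with 3 to 60 N. Pads are 19 mm wide; open, the fingers measure 130 mm over their backs; the gripper's body (75 mm by 190 mm) begins 47 mm behind the grasp point.
Start: joints at [1.086, 0.342, 1.524, -0, 1.275, -0.146], TCP at [0.174, 0.495, 0.227] pointing down, gripper open.
Joint ranges: [-2.53, 2.53], [-0.77, 2.02], [0.04, 2.7], [-1, 4.14], [0.28, 2.66], [-3.11, 3.11]. Speed limits (rad/s): [2.57, 2.57, 3.14, 3.14, 3.14, 3.14].

INTERFACE

Orientations are given as [roll, pitch, yaw] about the fixed x, y, z axes, in that order (R = Rz(yaw) Ry(pitch) Rx(roll)).
In Python, from cell import monitor, vision, workorder gives the robot as it stands.
- The arm moves only by the tool move_arm, never from a script. Its argument "rows" is a list of rows, each a list of 5 numbers: the shift along the world's x, y, z in mm, then the turn about the world's z in rad, then the closure, from -1 (fully open) to 1 (shut). A call has 1 to 12 rows; each row shifts and turns the commanded pose from where the row before left it; what a row does not reach is not made up. A row lasts 1/10 s, in which the tool goes at most 50 mm and 8.59 degrees, less where a joint would pass 70% of its speed; a pose out of reach is approached as far as the arm can. A call is refused whole if a number of a shift passes 50 or a number of a turn 0.15, either way. A call with a gripper value outside its range is refused whole. The fingers move at their own pace and stop on an object; "newtons" is the grip in N (left out, the last holds). Time passes only in rows, so rows that do not move let the fingers close. It gives the time, the measured TCP pose, the force, the opening and the grip force at its end, in the units of the state.
- monitor.observe(): the state, without advancing time (a new reading comes with each control period).
- vision.read_camera(name): name is "scene" or "top" or "wrist"; returns the picture (400x640x3 uint8, red, green, blue); there is no depth.
- vision.get_calibration(name): a dict with "K" (3x3 intrinsics, pixels), "k1" (the pictures are not rectified: a ray, as slopes to the right and down, at radius r is drawn at 1 + k1 r^2 times it, then the intrinsics apply), "T" (4x4, takes a point from camera to world coordinates); the wrist camera has in their place "mount" (4x4, takes a point from camera to tool coordinates, whose origin is the TCP and whose axes are the flange's). Camera axes: x right, y up, looking along -z (the intrinsics and any distortion apply to the point x, -y, -z); pixel columns grow to the right and rows downward; lengths in m; the calibration is good to about 2 mm. A picture is of the moment at which its call begins: read the wrist's pose just before it. get_calibration takes no time and is no camera call.
- workorder.hand_in(): hands the job in; it is judged then, once.
The state is a dict: "time": time; "qpos": joint angles; "qvel": joint speeds; "joint_efforts": joint torques, N m; "tool_pos": TCP position; "tool_rot": TCP orientation; "contact_force": force on the tool from outside, world axes, zero at the start; "torque": the same for the moment, N m; "opening": finger opening in m; "grip_force": force on a finger pad.
Only numpy, scipy, OpenCV 4.12 (cv2) and the standard library are available. Lean on these libraries where they do the work, as an engineer would, in place of code of your own. Each camera call takes 0.05 s, during which the arm holds its last target. There are 200 camera calls.

TASK

Set up the labelling guide: with closed fingers push the sliding stop along its rail, to the left, until it clicks down into the notch of the marker clip, and no further. Only then push the lidded food box along the board until it sits squarely against the stop, with the stop still in its notch. Push only: do not lift or tip the box, and leave the other things where they are.

Things in the scene. Friction and masses are not known exactly. Their poses are not given: they have to be found in the camera images.
- guide: White board, 280 (x) by 540 (y) by 20 mm thick, fixed on the counter; origin at the centre of its underside, so its upper face is at z = 20 mm. A straight aluminium rail runs along its y, 85 mm to the far (+x) side of its centre line, 24 mm wide, its top 30 mm above the counter. +y of the board is 'to the left'. It is turned by up to 0.3 rad from the robot's axes.
- stop (a joint): Travel of the sliding stop along the rail, in m: the stop's y in the board's frame; it grows to the left (+y), range -0.03 to 0.225. It slides with 1 to 2 N of friction and stays where it is left. As its sprung pin climbs the clip the push rises to about 8 N (20 to 9 mm before the notch centre), then falls as the stop jumps forward by itself into the notch and is held there within 1.5 mm of centre; it takes 16 to 25 N to drive it on past the notch.
- stop_mark (a point): Top centre of the stop's black carriage, over the rail, 63 mm above the counter; axes as the board's. Carriage 48 (x) by 50 (y) mm; it stands 18 mm further to the right (-y) than the face of the fence, from 61 mm to the far side of stop_face, so the box must pass on the near side of it. The stop is in the notch when this point is level with the clip along the rail (same y in the board's frame).
- stop_face (a point): Middle of the right-hand (-y) face of the stop's fence, 44 mm above the counter, axes as the board's. The fence is an upright aluminium plate that reaches from the carriage over the board towards the robot: 14 mm thick along y, 42 mm high (from 23 to 65 mm above the counter). Its flat -y face can be pushed from 55 mm to the near side (-x) to 55 mm to the far side of this point. This point is 85 mm nearer (-x) and 7 mm to the right (-y) of stop_mark.
- clip: Small steel marker clip fixed on the rail, 34 mm long along it, with ramps 5 mm high and a notch between; a dark tongue 10 mm wide at the notch sticks out 62 mm from the rail's centre line on the far (+x) side, low on the board. Origin at the centre of the notch, on the rail's top (z = 30 mm); axes as the board's. Where along the rail it stands differs each time (80 to 190 mm ahead of the stop).
- foodbox: Clear lidded food box, loose, 0.17 to 0.33 kg, standing on the board to the right (-y) of the stop; origin at the centre of its underside (z = 20 mm). The white lid is its widest part: 96 (x) by 100 (y) mm, from 44 to 54 mm above the underside; the body below is 86 by 90 mm. Turned by up to 0.12 rad from the board at first. Sliding it takes 1 to 2.5 N.
- labelroll: roll of blank paper labels standing on end on the near part of the board, 40 mm across, 28 mm high; a bystander, to be left alone
- saucejar: closed jar, 60 mm across, 95 mm high, on the counter beyond the rail; a bystander, to be left alone
- spicejar: small closed jar, 44 mm across, 80 mm high, on the counter beyond the rail; a bystander, to be left alone
- tub: small steel bowl, 90 mm across, 50 mm high, on the counter beyond the rail; a bystander, to be left alone
- cup: white cup, 72 mm across, 85 mm high, on the counter to the left; a bystander, to be left alone
- ladle: spoon lying on the counter to the right, handle towards the robot; a bystander, to be left alone
Mind the look-alikes: they are no part of the job. Leave any purple look-alike of the foodbox alone.

How it is judged:
By the outcome, as a careful person would: the job done as asked, in the order asked, and still so for the second after the job is handed in, with the robot touching nothing.
It also fails if it takes over 64 s, if anything falls off the work surface, if the arm or the gripper's body presses on something with over 40 N, if the wrist force passes 120 N, or if a joint passes its speed limit or range.

## Working session

There is one attempt and no reset: what is moved stays moved. The work goes in short steps, Python scripts to look and compute and a tool call to move; the robot and the scene stay as the last step left them, time stands still between calls to the robot, and variables do not carry over. Pictures are saved under pics/ and viewed, at most 10 in all, crops included, and the job is handed in when it is done.

Besides the shell and the picture viewer there is one more tool, called after "Emit:" as name(argument=value, ...) on one line, values as JSON. move_arm: Moves the arm, as the interface text tells. Its arguments: {"type":"object","properties":{"rows":{"type":"array","items":{"type":"array","items":{"type":"number"}}},"newtons":{"type":"number"}},"required":["rows"]}

```bash
mkdir -p pics
cat > h.py <<'E'
import numpy as np, cv2
from cell import monitor, vision, workorder
def shot(n,f):
    im=vision.read_camera(n); cv2.imwrite('pics/'+f,im[:,:,::-1]); return im
def ray(n,u,v):
    c=vision.get_calibration(n);K=np.array(c['K']);k=c['k1']
    d=np.array([(u-K[0,2])/K[0,0],(v-K[1,2])/K[1,1]]);s=d.copy()
    for _ in range(20): s=d/(1+k*(s@s))
    T=np.array(c['T']);return T[:3,3],T[:3,:3]@np.array([s[0],-s[1],-1])
def at(n,u,v,z):
    o,d=ray(n,u,v);return (o+d*(z-o[2])/d[2]).round(4)
def proj(n,p):
    c=vision.get_calibration(n);K=np.array(c['K']);T=np.array(c['T'])
    q=T[:3,:3].T@(np.array(p)-T[:3,3]);s=np.array([q[0],-q[1]])/-q[2]
    s=s*(1+c['k1']*(s@s));return (K[:2,:2]@s+K[:2,2]).round(1)
E
python3 - <<'E'
from h import *
shot('top','top0.png');shot('scene','scene0.png')
for n in('top','scene'):print(vision.get_calibration(n))
print(monitor.observe())
E
```

```text
{'K': array([[374.68346241,   0.        , 319.91657649],
       [  0.        , 374.68346241, 192.80136369],
       [  0.        ,   0.        ,   1.        ]]), 'k1': -0.058700016015215434, 'T': array([[ 0.01157091,  0.99584027, -0.09037844,  0.46264008],
       [-0.99989504,  0.01231122,  0.00763803,  0.00837161],
       [ 0.00871893,  0.09028058,  0.9958782 ,  1.119161  ],
       [ 0.        ,  0.        ,  0.        ,  1.        ]])}
{'K': array([[459.93894973,   0.        , 317.9095911 ],
       [  0.        , 459.93894973, 196.80833949],
       [  0.        ,   0.        ,   1.        ]]), 'k1': -0.0858965119815036, 'T': array([[-0.3854616 , -0.7868911 ,  0.48189391,  1.11024332],
       [ 0.92261538, -0.32067129,  0.21436132,  0.26129364],
       [-0.01414948,  0.5272308 ,  0.84960431,  1.04909895],
       [ 0.        ,  0.        ,  0.        ,  1.        ]])}
{'time': 0.1, 'qpos': array([ 1.08597959e+00,  3.42645439e-01,  1.52488971e+00,  3.41256455e-06,
        1.27539389e+00, -1.45993222e-01]), 'qvel': array([ 0.00140251, -0.00113268, -0.00157426,  0.00063198, -0.0001397 ,
       -0.00159657]), 'joint_efforts': array([ 1.98608148e-03, -4.32002163e+01, -2.44694602e+01,  7.19136139e-02,
        5.26797969e-02, -1.05311301e-04]), 'tool_pos': array([0.17430974, 0.49485089, 0.2261295 ]), 'tool_rot': array([-3.14027096e+00, -1.97639764e-04,  2.80276801e+00]), 'contact_force': array([ 0.07037667, -1.02749438,  0.31979571]), 'torque': array([-0.00460774, -0.05484744,  0.03297192]), 'grip_force': 0.0, 'opening': 0.09193695643320553}
```

View pics/top0.png

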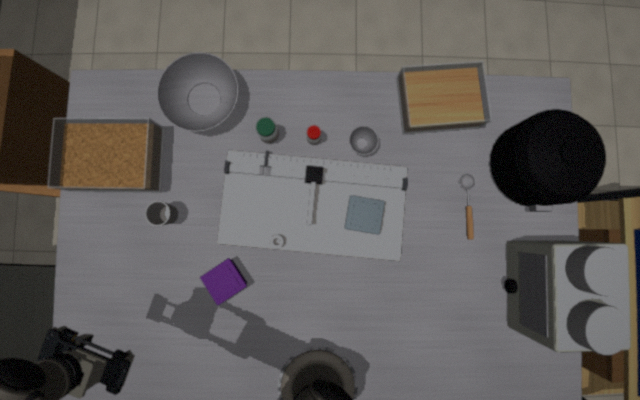

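View pics/scene0.png

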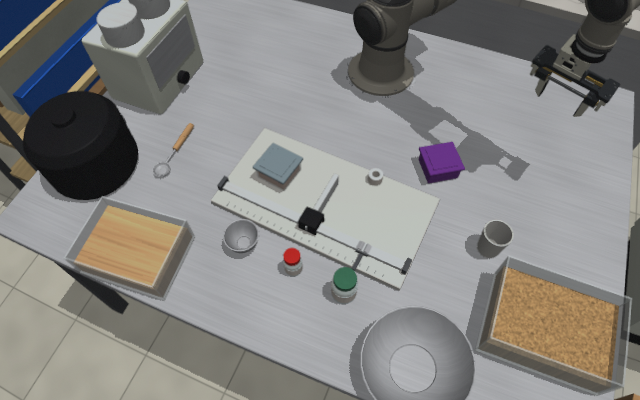

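Top view: the board spans (227,152)–(408,165)–(400,260)–(219,244). The stop carriage is at (315,174) with its fence running down to (311,222), and the clip is near (265,165). There are two box candidates: blue-grey at (365,214) and purple at (223,281). The blue-grey one fits, because it stands on the board to the right of the stop. I'll confirm both the box and the clip in an enlarged crop.

Run:
```python
import cv2
a=cv2.imread('pics/top0.png')[140:270,210:415]
cv2.imwrite('pics/c0.png',cv2.resize(a,None,fx=3.9,fy=3.9,interpolation=cv2.INTER_CUBIC))
```

```text
(no output)
```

View pics/c0.png

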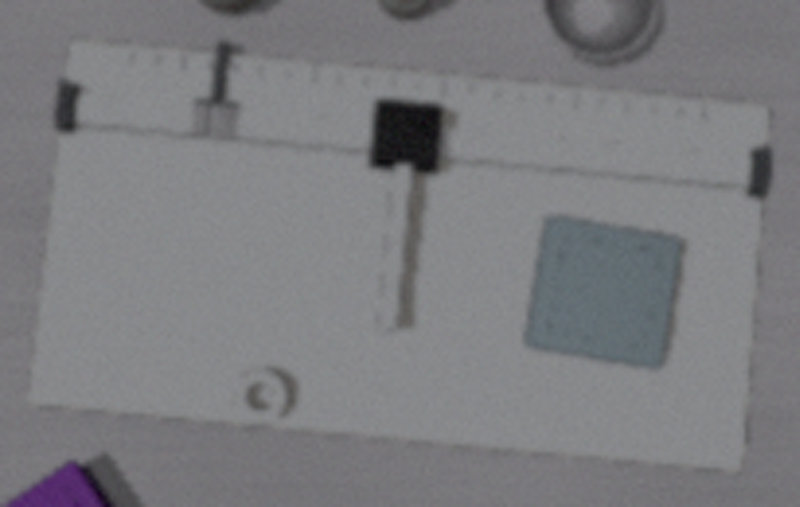

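The crop confirms the blue-grey lidded box on the board, centred at crop (605,292). The carriage is at (406,136), the clip at (216,118) with its tongue up to (227,45), and the label roll at (271,391).

Run:
```python
from h import *
A=lambda u,v,z:at('top',u/3.9+210-.5+.13,v/3.9+140-.5+.13,z)
c=np.array([A(*p,.02) for p in[(70,42),(768,103),(742,470),(32,403)]])
print(c,[np.linalg.norm(c[i]-c[i-1]) for i in range(4)])
l=c[0]+c[3]-c[1]-c[2]; yaw=np.arctan2(-l[0],l[1]); f=c[0]+c[1]-c[2]-c[3]; print('yaw',yaw,np.arctan2(f[1],f[0]))
yaw=(yaw+np.arctan2(f[1],f[0]))/2
o=c.mean(0)[:2];R=np.array([[np.cos(yaw),-np.sin(yaw)],[np.sin(yaw),np.cos(yaw)]])
print('o',o,yaw,R)
for n,u,v,z in[('mark',406,136,.063),('clip',216,118,.033),('tongue',222,70,.025),('t2',227,48,.025),('fence end',404,327,.065),('lidc',605.5,292,.074),('roll',271,391,.048),('l1',548,217,.074),('l2',684,238,.074),('l3',663,367,.074),('l4',527,347,.074)]:
    p=A(u,v,z);print(n,p,((p[:2]-o)@R).round(4))
```

```text
[[ 0.686   0.2768  0.02  ]
 [ 0.6457 -0.2574  0.02  ]
 [ 0.368  -0.2356  0.02  ]
 [ 0.4117  0.2962  0.02  ]] [np.float64(0.2749851814189267), np.float64(0.5357179575112263), np.float64(0.2785543573523847), np.float64(0.5335924755841297)]
yaw -0.07863675784987344 -0.07449954579333817
o [0.52785 0.02   ] -0.07656815182160581 [[ 0.99707009  0.07649336]
 [-0.07649336  0.99707009]]
mark [0.6105 0.0185 0.063 ] [0.0825 0.0048]
clip [0.6266 0.1616 0.033 ] [0.0876 0.1487]
tongue [0.6646 0.1591 0.025 ] [0.1257 0.1492]
t2 [0.6816 0.1557 0.025 ] [0.1429 0.1471]
fence end [0.4717 0.0181 0.065 ] [-0.0558 -0.0062]
lidc [ 0.4982 -0.1259  0.074 ] [-0.0184 -0.1477]
roll [0.4241 0.1145 0.048 ] [-0.1107  0.0863]
l1 [ 0.5516 -0.0844  0.074 ] [ 0.0317 -0.1023]
l2 [ 0.5376 -0.1825  0.074 ] [ 0.0252 -0.2012]
l3 [ 0.4452 -0.1672  0.074 ] [-0.0681 -0.193 ]
l4 [ 0.4584 -0.0699  0.074 ] [-0.0624 -0.0949]
```

Emit:
move_arm(rows=[[28, -40, 0, -0.109, 1], [28, -40, 0, -0.109, 1], [28, -40, 0, -0.109, 1], [28, -40, 0, -0.109, 1], [28, -40, 0, -0.109, 1], [28, -40, 0, -0.109, 1], [28, -40, 0, -0.109, 1], [28, -40, 0, -0.109, 1], [28, -40, 0, -0.109, 1], [28, -40, 0, -0.109, 1], [28, -40, 0, -0.109, 1], [28, -40, 0, -0.109, 1]])

```text
time: 1.3
tool_pos: [0.5111, 0.0133, 0.2265]
tool_rot: [-3.141, -0.0, 1.49]
contact_force: [1.2, 1.8, -0.7]
opening: 0.002
grip_force: 0.0
```

Emit:
move_arm(rows=[[24, -41, 0, 0, 1], [0, 0, 0, 0, 1], [0, 0, 0, 0, 1]])

```text
time: 1.6
tool_pos: [0.5342, -0.0264, 0.2259]
tool_rot: [-3.14, -0.001, 1.493]
contact_force: [0.5, 0.6, 0.3]
opening: 0.0006
grip_force: 0.0
```

Emit:
move_arm(rows=[[0, 0, -45, 0, 1], [0, 0, -45, 0, 1], [0, 0, -45, 0, 1], [0, 0, -35, 0, 1], [0, 0, -14, 0, 1], [0, 0, 0, 0, 1], [0, 0, 0, 0, 1]])

```text
time: 2.3
tool_pos: [0.5344, -0.0247, 0.0434]
tool_rot: [3.141, -0.0, 1.496]
contact_force: [-0.7, 0.1, 0.1]
opening: 0.0002
grip_force: 0.0
```

Emit:
move_arm(rows=[[0.4, 5, 0, 0, 1], [0.4, 5, 0, 0, 1], [0.4, 5, 0, 0, 1], [0.4, 5, 0, 0, 1], [0.3, 4, 0, 0, 1], [0.3, 4, 0, 0, 1], [0.3, 4, 0, 0, 1], [0.3, 4, 0, 0, 1], [0.3, 4, 0, 0, 1]])

```text
time: 3.2
tool_pos: [0.5376, 0.014, 0.0427]
tool_rot: [3.141, 0.001, 1.495]
contact_force: [-0.5, -3.8, 0.4]
opening: 0.0005
grip_force: 1.9
```

Emit:
move_arm(rows=[[0.7, 9, 0, 0, 1], [0.7, 9, 0, 0, 1], [0.7, 9, 0, 0, 1], [0.7, 9, 0, 0, 1], [0.7, 9, 0, 0, 1], [0.7, 9, 0, 0, 1], [0.7, 9, 0, 0, 1], [0.7, 9, 0, 0, 1], [0.7, 9, 0, 0, 1], [0.7, 9, 0, 0, 1], [0, 0, 0, 0, 1]])

```text
time: 4.3
tool_pos: [0.5446, 0.1052, 0.0427]
tool_rot: [3.141, -0.001, 1.495]
contact_force: [-0.2, -0.8, -0.9]
opening: 0.0006
grip_force: 0.0
```

Run:
```python
from h import *
a=shot('top','t1.png')[140:270,210:415,::-1]
cv2.imwrite('pics/c1.png',cv2.resize(a,None,fx=3.9,fy=3.9,interpolation=cv2.INTER_CUBIC))
```

```text
(no output)
```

View pics/c1.png

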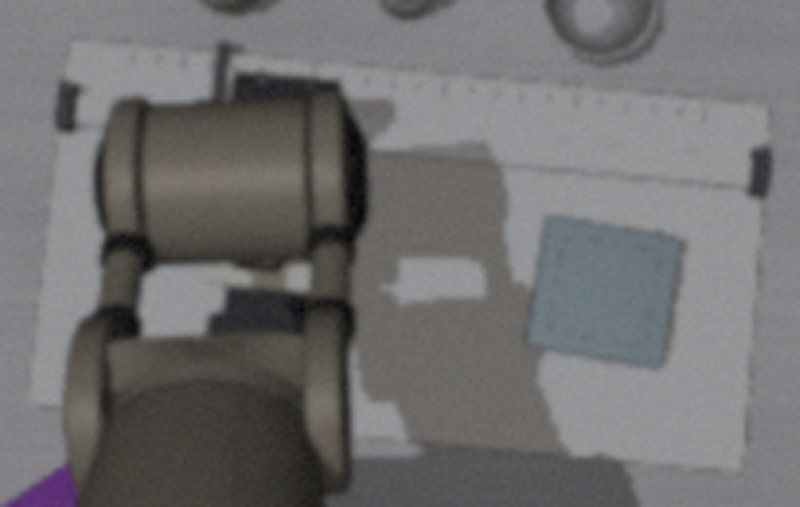

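The carriage's left edge is at crop (235,85), about 35–40 mm short of the tongue at (222,70). From here I'll go slowly.

Emit:
move_arm(rows=[[0.3, 4, 0, 0, 1], [0.3, 4, 0, 0, 1], [0.3, 4, 0, 0, 1], [0.2, 3, 0, 0, 1], [0, 0, 0, 0, 1]])

```text
time: 4.85
tool_pos: [0.5456, 0.1198, 0.0427]
tool_rot: [3.142, -0.001, 1.495]
contact_force: [-0.2, -0.3, -0.1]
opening: 0.0004
grip_force: 0.1
```

Emit:
move_arm(rows=[[0.2, 2, 0, 0, 1], [0.2, 2, 0, 0, 1], [0, 0, 0, 0, 1]])

```text
time: 5.15
tool_pos: [0.546, 0.1236, 0.0427]
tool_rot: [-3.142, -0.0, 1.495]
contact_force: [-0.4, -1.0, 0.4]
opening: 0.0003
grip_force: 0.3
```

Emit:
move_arm(rows=[[0.2, 2, 0, 0, 1], [0, 0, 0, 0, 1]])

```text
time: 5.35
tool_pos: [0.5463, 0.1255, 0.0428]
tool_rot: [3.141, -0.0, 1.495]
contact_force: [0.8, -0.4, -1.1]
opening: 0.0006
grip_force: 0.3
```

Emit:
move_arm(rows=[[0.2, 2, 0, 0, 1], [0, 0, 0, 0, 1]])

```text
time: 5.55
tool_pos: [0.5466, 0.1275, 0.0428]
tool_rot: [3.141, -0.0, 1.495]
contact_force: [-0.1, -0.0, 0.4]
opening: 0.0004
grip_force: 0.3
```

Emit:
move_arm(rows=[[0.1, 1, 0, 0, 1], [0.1, 1, 0, 0, 1], [0, 0, 0, 0, 1]])

```text
time: 5.85
tool_pos: [0.5468, 0.1294, 0.0428]
tool_rot: [3.141, -0.0, 1.495]
contact_force: [-1.0, -1.1, -0.4]
opening: 0.0005
grip_force: 0.4
```

Emit:
move_arm(rows=[[0.1, 1, 0, 0, 1], [0.1, 1, 0, 0, 1], [0, 0, 0, 0, 1]])

```text
time: 6.15
tool_pos: [0.547, 0.1315, 0.0428]
tool_rot: [3.141, -0.0, 1.495]
contact_force: [-0.1, -2.0, 0.3]
opening: 0.0006
grip_force: 0.4
```

Emit:
move_arm(rows=[[0.1, 1, 0, 0, 1], [0.1, 1, 0, 0, 1], [0, 0, 0, 0, 1]])

```text
time: 6.45
tool_pos: [0.5471, 0.1333, 0.0427]
tool_rot: [3.142, -0.0, 1.495]
contact_force: [-0.3, -1.7, 1.3]
opening: 0.0002
grip_force: 1.2
```

Run:
```python
from h import *
shot('scene','s1.png')
a=shot('wrist','w1.png')
b=cv2.imread('pics/s1.png')[150:300,200:450]
b=cv2.resize(b,(640,384),interpolation=cv2.INTER_CUBIC)
o=cv2.resize(a[:,:,::-1],(320,200))
p=np.zeros((600,640,3),np.uint8);p[:384]=b;p[390:590,:320]=o;cv2.imwrite('pics/m1.png',p)
```

```text
(no output)
```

View pics/m1.png

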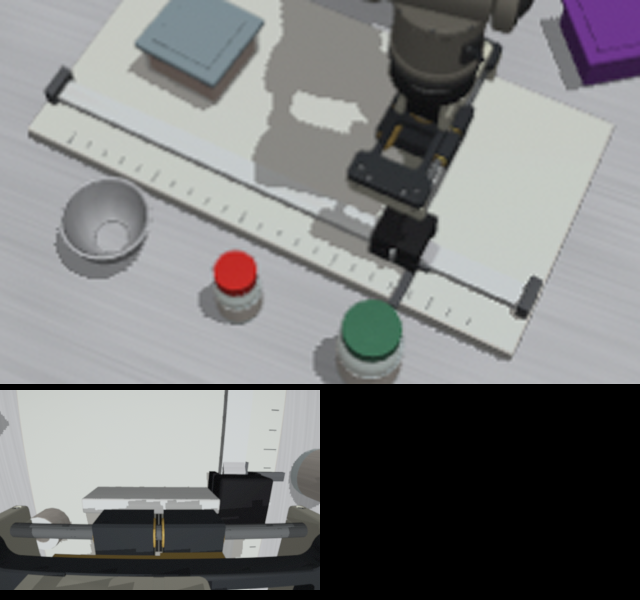

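The scene crop shows the carriage at (403,235), just short of the tongue at (402,287). In the wrist view the clip still shows ahead of the carriage at (235,467). The fingers are now in contact at about 1.8 N, so I'll keep going in 2 mm steps.

Emit:
move_arm(rows=[[0.1, 1, 0, 0, 1], [0.1, 1, 0, 0, 1], [0, 0, 0, 0, 1]])

```text
time: 6.85
tool_pos: [0.5472, 0.1349, 0.0427]
tool_rot: [-3.141, 0.001, 1.495]
contact_force: [-1.1, -4.3, 1.9]
opening: 0.0004
grip_force: 2.1
```

Emit:
move_arm(rows=[[0.1, 1, 0, 0, 1], [0.1, 1, 0, 0, 1], [0, 0, 0, 0, 1]])

```text
time: 7.15
tool_pos: [0.5474, 0.1368, 0.0428]
tool_rot: [-3.141, 0.001, 1.495]
contact_force: [-1.2, -3.9, 1.7]
opening: 0.0005
grip_force: 2.3
```

Emit:
move_arm(rows=[[0.1, 1, 0, 0, 1], [0.1, 1, 0, 0, 1], [0, 0, 0, 0, 1]])

```text
time: 7.45
tool_pos: [0.5476, 0.1386, 0.0428]
tool_rot: [-3.141, 0.001, 1.495]
contact_force: [-1.9, -5.0, 1.8]
opening: 0.0007
grip_force: 2.8
```

Emit:
move_arm(rows=[[0.1, 1, 0, 0, 1], [0.1, 1, 0, 0, 1], [0, 0, 0, 0, 1]])

```text
time: 7.75
tool_pos: [0.5477, 0.1406, 0.0428]
tool_rot: [-3.141, 0.001, 1.495]
contact_force: [-1.8, -6.0, 2.3]
opening: 0.0003
grip_force: 2.9
```

Emit:
move_arm(rows=[[0.1, 1, 0, 0, 1], [0.1, 1, 0, 0, 1], [0, 0, 0, 0, 1]])

```text
time: 8.05
tool_pos: [0.5479, 0.1429, 0.0428]
tool_rot: [-3.141, 0.0, 1.495]
contact_force: [-2.6, -2.3, 2.4]
opening: 0.0
grip_force: 1.9
```

Emit:
move_arm(rows=[[0.1, 1, 0, 0, 1], [0.1, 1, 0, 0, 1], [0, 0, 0, 0, 1]])

```text
time: 8.35
tool_pos: [0.5485, 0.1459, 0.0427]
tool_rot: [3.141, -0.001, 1.495]
contact_force: [0.6, 0.4, -0.2]
opening: 0.0007
grip_force: 0.0
```

Emit:
move_arm(rows=[[0.1, 1, 0, 0, 1], [0, 0, 0, 0, 1]])

```text
time: 8.55
tool_pos: [0.5486, 0.1467, 0.0428]
tool_rot: [3.141, -0.0, 1.495]
contact_force: [-0.7, -0.1, -0.7]
opening: 0.0004
grip_force: 0.0
```

Emit:
move_arm(rows=[[0.1, 1, 0, 0, 1], [0, 0, 0, 0, 1]])

```text
time: 8.75
tool_pos: [0.5485, 0.1474, 0.0427]
tool_rot: [3.141, -0.0, 1.495]
contact_force: [0.4, -0.4, -0.2]
opening: 0.0005
grip_force: 0.0
```

The force dropped from 6 N to 0, so the stop has jumped. I'll back off, rise, check the notch and move behind the box.

Emit:
move_arm(rows=[[-1.5, -20, 0, 0, 1], [0, 0, 40, 0, 1], [0, 0, 45, 0, 1], [0, 0, 35, 0, 1], [-6, -40, 0, 0, 1], [-6, -40, 0, 0, 1], [-6, -40, 0, 0, 1], [-6, -40, 0, 0, 1], [-6, -40, 0, 0, 1], [-6, -40, 0, 0, 1], [-9, -45, 0, 0, 1], [-8, -46, 0, 0, 1]])

```text
time: 9.95
tool_pos: [0.4934, -0.2053, 0.1629]
tool_rot: [3.141, 0.0, 1.495]
contact_force: [0.1, -0.6, 0.9]
opening: 0.0003
grip_force: 0.0
```

Emit:
move_arm(rows=[[-0.5, -20, 0, 0, 1], [0, 0, 0, 0, 1], [0, 0, 0, 0, 1]])

```text
time: 10.25
tool_pos: [0.4933, -0.2236, 0.1626]
tool_rot: [-3.141, -0.001, 1.494]
contact_force: [0.4, 0.3, -0.2]
opening: 0.0003
grip_force: 0.0
```

Run:
```python
from h import *
print(monitor.observe()['tool_pos'])
a=shot('top','t2.png')[140:270,210:415,::-1]
cv2.imwrite('pics/c2.png',cv2.resize(a,None,fx=3.9,fy=3.9,interpolation=cv2.INTER_CUBIC))
```

```text
[ 0.49328668 -0.22364855  0.16259317]
```

View pics/c2.png

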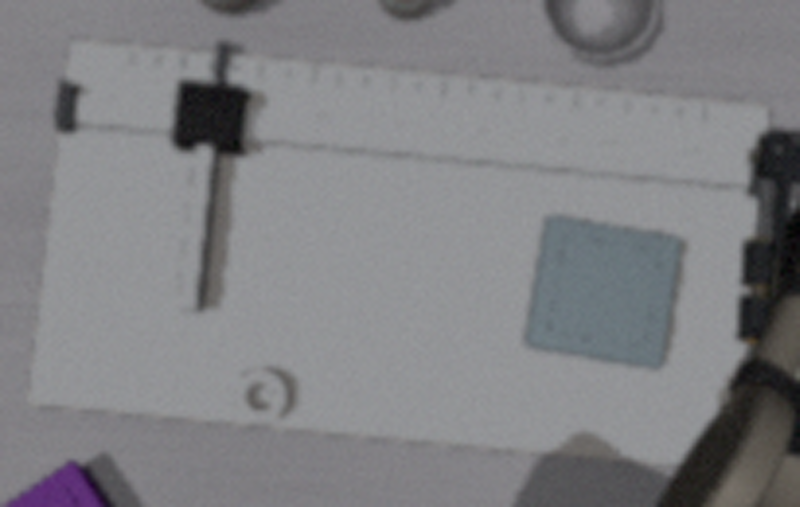

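The carriage is now at crop (212,117), level with the tongue at (225,65), so the stop is in its notch. The box hasn't moved, and nothing else has been disturbed. Next I'll descend behind the box and push it.

Emit:
move_arm(rows=[[0, 0, -45, 0, 1], [0, 0, -45, 0, 1], [0, 0, -30, 0, 1], [0, 0, 0, 0, 1], [1.2, 16, 0, 0, 1], [0.5, 6, 0, 0, 1], [0.4, 5, 0, 0, 1], [0.4, 5, 0, 0, 1], [0.4, 5, 0, 0, 1], [0.4, 5, 0, 0, 1], [0.4, 5, 0, 0, 1], [0.4, 5, 0, 0, 1]])

```text
time: 11.5
tool_pos: [0.4978, -0.1718, 0.0429]
tool_rot: [3.141, 0.0, 1.495]
contact_force: [-0.8, -2.5, 0.6]
opening: 0.0004
grip_force: 0.9
```

Emit:
move_arm(rows=[[0.4, 5, 0, 0, 1], [0.4, 5, 0, 0, 1], [0.5, 6, 0, 0, 1], [0.5, 6, 0, 0, 1], [0.5, 6, 0, 0, 1], [0.5, 6, 0, 0, 1], [0.5, 6, 0, 0, 1], [0.5, 6, 0, 0, 1], [0.5, 6, 0, 0, 1], [0.5, 6, 0, 0, 1]])

```text
time: 12.5
tool_pos: [0.5024, -0.1133, 0.0427]
tool_rot: [-3.142, -0.0, 1.495]
contact_force: [-0.0, -1.9, 0.8]
opening: 0.0006
grip_force: 0.9
```

Run:
```python
from h import *
print(monitor.observe()['tool_pos'])
a=shot('top','t3.png')[140:270,210:415,::-1]
cv2.imwrite('pics/c3.png',cv2.resize(a,None,fx=3.9,fy=3.9,interpolation=cv2.INTER_CUBIC))
```

```text
[ 0.50235313 -0.11328296  0.04268805]
```

View pics/c3.png

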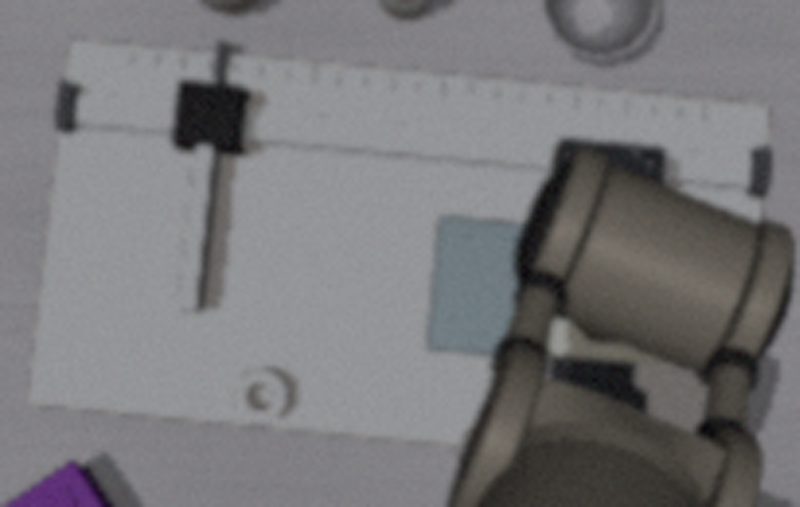

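The box has squared up under the push: its front edge runs (440,217)–(430,350), parallel to the fence. I'll carry on.

Emit:
move_arm(rows=[[0.6, 8, 0, 0, 1], [0.6, 8, 0, 0, 1], [0.6, 8, 0, 0, 1], [0.6, 8, 0, 0, 1], [0.6, 8, 0, 0, 1], [0.6, 8, 0, 0, 1], [0.6, 8, 0, 0, 1], [0.6, 8, 0, 0, 1], [0.6, 8, 0, 0, 1], [0.6, 8, 0, 0, 1], [0.6, 8, 0, 0, 1], [0.6, 8, 0, 0, 1]])

```text
time: 13.75
tool_pos: [0.5096, -0.0171, 0.0427]
tool_rot: [3.142, 0.0, 1.495]
contact_force: [0.4, -0.9, -0.5]
opening: 0.0007
grip_force: 0.4
```

Emit:
move_arm(rows=[[0.6, 8, 0, 0, 1], [0.6, 8, 0, 0, 1], [0.4, 6, 0, 0, 1], [0.4, 6, 0, 0, 1], [0.4, 5, 0, 0, 1], [0.4, 5, 0, 0, 1], [0.3, 4, 0, 0, 1], [0.3, 4, 0, 0, 1], [0.2, 3, 0, 0, 1], [0.2, 3, 0, 0, 1], [0, 0, 0, 0, 1]])

```text
time: 14.85
tool_pos: [0.5134, 0.0346, 0.0427]
tool_rot: [3.142, -0.0, 1.495]
contact_force: [-0.5, -0.5, -0.4]
opening: 0.0003
grip_force: 0.0
```

Run:
```python
from h import *
print(monitor.observe()['tool_pos'])
a=shot('wrist','w2.png')[:,:,::-1]
b=shot('top','t4.png')[140:270,210:350,::-1]
p=np.zeros((600,800,3),np.uint8);p[:250,:400]=cv2.resize(a,(400,250));p[255:595,:366]=cv2.resize(b,(366,340),interpolation=cv2.INTER_CUBIC)
s=shot('scene','s2.png')[120:290,290:460,::-1];p[:400,400:]=cv2.resize(s,(400,400),interpolation=cv2.INTER_CUBIC)
cv2.imwrite('pics/m2.png',p)
```

```text
[0.51336742 0.03458849 0.04273332]
```

View pics/m2.png

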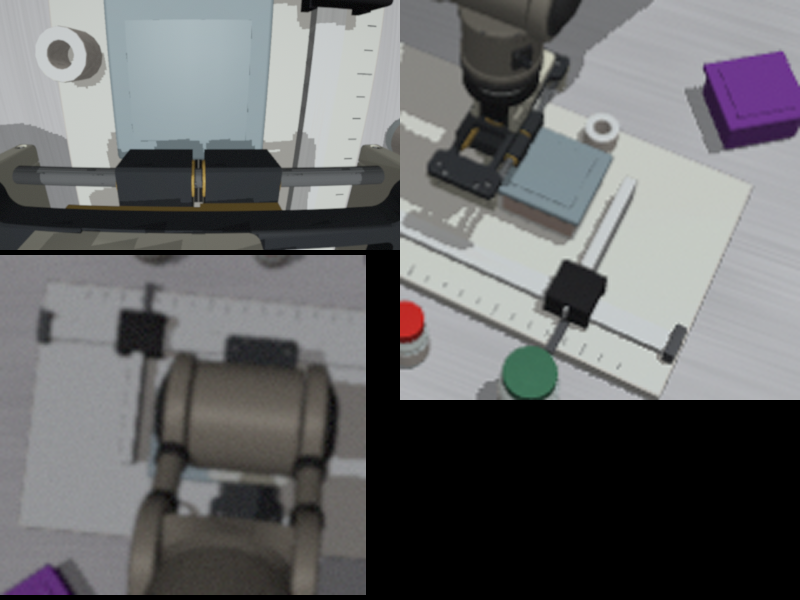

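The box is square to the fence with a gap of about 15–20 mm, and the stop is still level with the tongue. I'll creep in and watch the force.

Emit:
move_arm(rows=[[0.2, 3, 0, 0, 1], [0.2, 3, 0, 0, 1], [0.2, 3, 0, 0, 1], [0.1, 2, 0, 0, 1], [0.1, 1, 0, 0, 1]])

```text
time: 15.5
tool_pos: [0.5142, 0.0464, 0.0427]
tool_rot: [3.142, 0.0, 1.495]
contact_force: [-1.5, -1.5, 0.1]
opening: 0.0002
grip_force: 0.7
```

Emit:
move_arm(rows=[[0.1, 1, 0, 0, 1], [0.1, 1, 0, 0, 1]])

```text
time: 15.7
tool_pos: [0.5144, 0.0482, 0.0427]
tool_rot: [3.141, 0.0, 1.495]
contact_force: [0.1, -0.8, 0.2]
opening: 0.0004
grip_force: 0.7
```

Emit:
move_arm(rows=[[0.1, 1, 0, 0, 1], [0.1, 1, 0, 0, 1]])

```text
time: 15.9
tool_pos: [0.5146, 0.0502, 0.0428]
tool_rot: [3.141, 0.0, 1.495]
contact_force: [0.1, -1.6, 0.6]
opening: 0.0005
grip_force: 0.7
```

Emit:
move_arm(rows=[[0.1, 1, 0, 0, 1], [0, 0.5, 0, 0, 1]])

```text
time: 16.1
tool_pos: [0.5147, 0.0518, 0.0428]
tool_rot: [3.141, -0.0, 1.495]
contact_force: [-0.4, -0.9, 0.7]
opening: 0.0008
grip_force: 0.7
```

Now at board y ≈ 0.031, close to the expected contact.

Emit:
move_arm(rows=[[0.1, 1, 0, 0, 1], [0, 0, 0, 0, 1]])

```text
time: 16.3
tool_pos: [0.5148, 0.0528, 0.0427]
tool_rot: [3.141, -0.0, 1.495]
contact_force: [0.3, -1.5, 0.6]
opening: 0.0006
grip_force: 0.3
```

Emit:
move_arm(rows=[[0.1, 1, 0, 0, 1], [0, 0, 0, 0, 1]])

```text
time: 16.5
tool_pos: [0.5149, 0.0538, 0.0428]
tool_rot: [3.141, -0.0, 1.495]
contact_force: [-0.2, -1.8, 0.3]
opening: 0.0004
grip_force: 0.4
```

Run:
```python
from h import *
s=shot('scene','s3.png')[170:270,330:460,::-1];cv2.imwrite('pics/m3.png',cv2.resize(s,(780,600),interpolation=cv2.INTER_CUBIC))
```

```text
(no output)
```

View pics/m3.png

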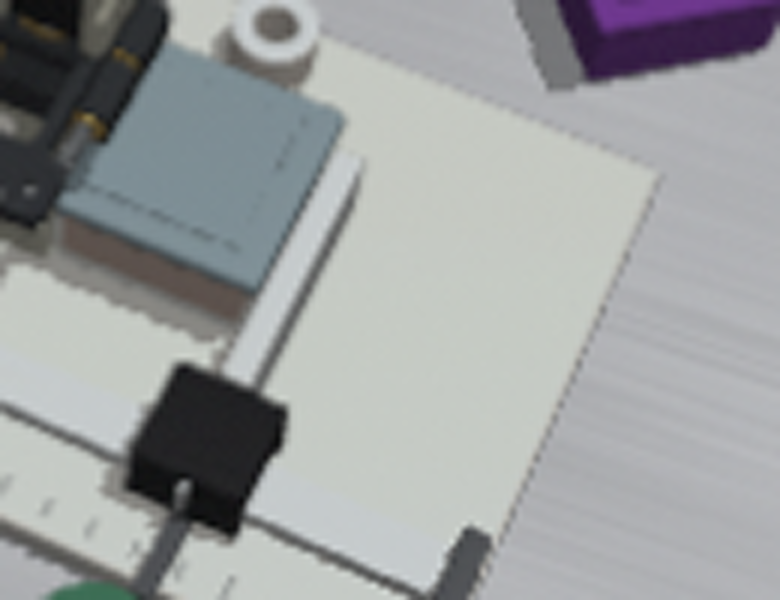

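The lid's front edge runs (345,120)–(250,290), parallel to the fence face and within a few mm of it. The stop is in line with the tongue at (180,490). There's no force rise yet, so I'll continue in 1 mm steps.

Emit:
move_arm(rows=[[0.1, 1, 0, 0, 1], [0, 0, 0, 0, 1]])

```text
time: 16.75
tool_pos: [0.5149, 0.0543, 0.0428]
tool_rot: [-3.141, 0.001, 1.495]
contact_force: [-0.8, -4.5, 0.8]
opening: 0.0007
grip_force: 2.2
```

Emit:
move_arm(rows=[[0.1, 1, 0, 0, 1], [0, 0, 0, 0, 1]])

```text
time: 16.95
tool_pos: [0.5148, 0.0547, 0.0428]
tool_rot: [-3.141, 0.001, 1.495]
contact_force: [-2.2, -7.4, 1.8]
opening: 0.0004
grip_force: 4.0
```

Emit:
move_arm(rows=[[0.1, 1, 0, 0, 1], [0, 0, 0, 0, 1]])

```text
time: 17.15
tool_pos: [0.5148, 0.055, 0.0428]
tool_rot: [-3.141, 0.002, 1.495]
contact_force: [-3.0, -11.7, 2.9]
opening: 0.0005
grip_force: 5.9
```

Firm contact at about 12 N, below the 16 N that would drive the stop past its notch. I'll retreat.

Emit:
move_arm(rows=[[-0.1, -1, 0, 0, 1], [-0.1, -1, 0, 0, 1], [-0.1, -2, 0, 0, 1], [-1, -15, 0, 0, 1], [-1, -15, 0, 0, 1], [0, 0, 45, 0, 1], [0, 0, 45, 0, 1], [0, 0, 40, 0, 1], [-2, -45, 0, 0, 1], [-2, -45, 0, 0, 1], [-2, -45, 0, 0, 1], [-2, -45, 0, 0, 1]])

```text
time: 18.35
tool_pos: [0.5041, -0.16, 0.1729]
tool_rot: [3.141, 0.0, 1.494]
contact_force: [1.0, 0.1, -0.7]
opening: 0.0006
grip_force: 0.0
```

Emit:
move_arm(rows=[[0, -40, 0, 0, 1], [0, 0, 0, 0, 1], [0, 0, 0, 0, 1]])

```text
time: 18.65
tool_pos: [0.5041, -0.1988, 0.1724]
tool_rot: [-3.141, -0.001, 1.492]
contact_force: [-0.7, 0.3, -0.9]
opening: 0.0004
grip_force: 0.0
```

Run:
```python
from h import *
a=shot('top','t5.png')[145:265,215:345,::-1]
cv2.imwrite('pics/c5.png',cv2.resize(a,None,fx=5,fy=5,interpolation=cv2.INTER_CUBIC))
```

```text
(no output)
```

View pics/c5.png

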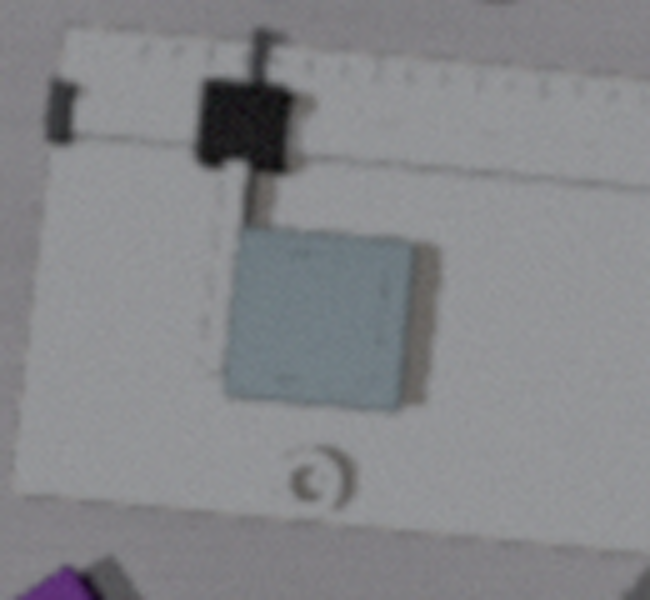

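The box sits flush and square on the fence: its front edge runs (243,228)–(228,397), along the fence line. The carriage at (245,125) hasn't moved from the notch and the label roll is untouched. Handing in.

```bash
python3 -c "
from h import *
print(workorder.hand_in())"
```

```text
the job is handed in; nothing more can be done
None
```

The stop is clicked into the clip's notch, the food box sits squarely against it, nothing else was moved, and the job is handed in at about 19 s.

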